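Unclip a brass tube offcut and post it in the offcut box

TASK

Snap the shorter of the two brass tubes forward out of its spring clips and post it through the sprung flap in the top of the wooden offcut box, so that it lies inside and the flap has closed above it. Leave the longer tube in its clips and everything else on the bench where it is.

Things in the scene. Friction and masses are not known exactly. Their poses are not given: they have to be found in the camera images.
- short_tube_mid (a point): centre of the shorter brass tube: round, 20 mm in diameter, 130 mm long, about 0.13 kg; its y axis runs along the tube. At the start it lies level in two spring clips, 115 mm above the bench, its centre up to 8 mm off the middle between the clips along y.
- short_seat (a point): point midway between the two clips that hold the shorter tube, on the tube's axis, 115 mm above the bench; fixed. x points backward into the clips, y along the tube, z up. The steel C clips (14 mm wide along y, 30 mm high, mouth tips at x = -17 mm) stand at y = +42 and -42 mm; between them 70 mm of tube is free. Room in front is clear.
- short_clip (a point): middle of the clip at y = +42 mm of the same stand, on the tube's axis, axes as for short_seat. Both clips open level towards -x: pulled that way the tube snaps out within about 12 mm, at roughly 10 to 25 N in all, and is clear of the jaws after 30 mm.
- short_rail (a point): middle of the round steel rail of the same stand, 10 mm thick, 160 mm long along y; it lies 60 mm behind (x) and 58 mm above the tube's axis, on wooden posts 16 mm square at y = +42 and -42 mm. It gets in the way of a wide gripper coming straight down on the tube; one leaning to the front, fingers pointing down and back at 20 to 40 degrees and straddling the tube between the clips, has room.
- long_tube_mid (a point): centre of the longer brass tube: 20 mm in diameter, 180 mm long, y along the tube; to be left in its clips.
- long_seat (a point): the same point on the stand, built alike, that holds the longer tube.
- slot_mid (a point): centre of the slot in the top of the fixed offcut box, level with its top face, 110 mm above the bench; z up. The box is 110 mm (x) by 190 mm (y) by 110 mm high. The slot is 42 mm wide (x) and 150 mm long (y), through a 10 mm thick top, closed by a flap flush with the top face. The floor inside is 104 mm below the top face.
- strips (a point): middle of the gap between four steel strips, 7 mm high and 8 mm wide, that stand on the box's top face along the slot's long edges (y = 30 to 75 and -30 to -75 mm from slot_mid), so that a tube laid along the slot cannot roll off. Between y = -30 and +30 mm there is none: room for fingertips down to the top face. Same point as slot_mid, but 7 mm higher.
- flap_edge (a point): middle of the flap's free edge. The flat steel flap is hinged along the slot's +x edge; it carries a tube laid on it. Pushed down (4 to 12 N) by fingers at or a few mm to the hinge side of the slot's midline, the tube rolls towards -x, slips past this edge when pushed 20 to 35 mm down, and falls in; pushed from the -x side it can jam at the hinge (force climbs). Left free, the flap springs shut.
- flap (a joint): angle of the flap, rad: 0 closed (flush), 1.4 fully down
- bottle: amber jar, 56 mm wide, 95 mm high; bystander; origin at the centre of its underside
- bowl: white bowl, 90 mm wide, 40 mm high; bystander; origin at the centre of its underside
- hammer: hammer with a wooden handle lying on the bench; bystander; origin on its underside
There are look-alikes about, which are no part of the job. Leave any green or red look-alike of the part that bears short_tube_mid alone.

How it is judged (in metres and radians):
On the way, in this order (a step that is already met when the one before it is completed fails the run):
1. the shorter tube is out in front of its clips (x of short_tube_mid in the frame of short_seat below -0.014 m and y of short_tube_mid in the frame of short_seat between -0.05 and 0.05 m), for 0.05 s.
2. the flap is pushed open (value of joint flap above 0.6 rad), for 0.02 s.
At the end, for the whole second after the job is handed in: The shorter tube rests inside the offcut box (its centre more than 30 mm below the top face and between the walls), the flap is closed to within 0.08 rad, and the longer tube is still in its clips (centre within 20 mm of its seat) (x of short_tube_mid in the frame of slot_mid between -0.05 and 0.05 m and y of short_tube_mid in the frame of slot_mid between -0.09 and 0.09 m and z of short_tube_mid in the frame of slot_mid below -0.03 m and value of joint flap below 0.08 rad and linear speed of short_tube below 0.05 m/s and distance between long_tube_mid and long_seat below 0.02 m); the robot touches nothing.
It fails at once if the longer tube is pulled out of its clips (distance between long_tube_mid and long_seat above 0.02 m).
It fails at once if a bystander is moved by more than 30 mm (distance of any of bottle, bowl, hammer from where it was at the start of the episode above 0.03 m).
It also fails if it takes over 64 s, if anything falls off the work surface, if the arm or the gripper's body presses on something with over 40 N, if the wrist force passes 120 N, or if a joint passes its speed limit or range.

ROBOT

A 6-joint arm with a two-finger parallel gripper is mounted at the origin on the work surface. World frame = base frame: x ahead of the robot, y to its left, z up, the work surface at z = 0. Lengths are in m, angles in degrees, forces in N, time in s.
With the tool pointing down it reaches from about 0.35 to 0.875 m from the base axis. Payload 4.2 kg.
Tool frame: the origin (TCP) lies midway between the tips of the shut fingers; the grasp point (between the pads) lies 19 mm behind it; y points along the fingers, z is the direction in which the jaws open and shut, and the axes are right-handed (so a half turn about y gives the same grasp; the last joint's range is limited). The gripper opens to 87 mm and grips with 3 to 60 N. Pads are 19 mm wide; open, the fingers measure 117 mm over their backs; the gripper's body (75 mm by 190 mm) begins 51 mm behind the grasp point.
Start: joints at [-53.136, 22.042, 0.453, 0, -68.411, -14.817], TCP at [0.235, -0.579, 0.223] pointing down, gripper open.
Joint ranges: [-179.83, 179.83], [-69.29, 118.12], [-61.27, 80.66], [-181.25, 117.63], [-171.15, -9.14], [-177.46, 177.46]. Speed limits (degrees/s): [159.86, 159.86, 180, 180, 180, 180].

INTERFACE

Orientations are given as [roll, pitch, yaw] about the fixed x, y, z axes, in that order (R = Rz(yaw) Ry(pitch) Rx(roll)).
In Python, from workcell import env gives the robot as it stands. The module is installed in compiled form; this text tells all that it offers. Calls block until the motion is done:
- env.goto(position, orientation): joint-space move of the TCP to a pose.
- env.move_straight(position, rotation=None, rate=0.15, force_limit=None): straight line of the TCP; rotation=None keeps the orientation; rate is the mean speed in m/s. With force_limit (N) it stops when the force on the tool has changed by that much, and returns True; else False.
- env.set_joints(angles): joint-space move.
- env.gripper_to(opening, grasp_force=None): opening from 0.0 (shut) to 1.0 (fully open); grasp_force is the grip in N (None keeps the last); returns when the fingers have stopped.
- env.dwell(seconds).
- env.inverse_kinematics(position, orientation): joint angles nearest the present ones, or None.
- env.read_state(): the state.
- env.grab_frame(name): name is "scene" or "top"; returns a dict with "image" (384x512x3 uint8, blue, green, red), "fx", "fy", "cx", "cy" (pixels), "D" ([k1, k2, p1, p2, k3] as OpenCV has them; the pictures are not rectified), "position" and "orientation" of the camera in the world. Camera axes: x right, y up, looking along -z (the intrinsics and any distortion apply to the point x, -y, -z); pixel columns grow to the right and rows downward; lengths in m; the calibration is good to about 2 mm. A picture is of the moment at which its call begins. There is no depth.
A pose or a line that the arm cannot do raises env.Unreachable and nothing moves.
- env.close_job(): hands the job in, once; it reports no verdict.
Trained networks look in a picture, given as the dict that the camera call returned (one of the last four; its "shot" number tells which), for a name from the list of things; names that differ only in an ending like _2 or _b are one class to them, and where a whole thing is asked for, a point or a joint stands for the part that bears it (a point fixed in the world has none). Each returns a list of dicts, best first, with "score" (0 to 1); they miss things now and then, are a little off and sometimes report something else, mostly with a low value. They report only what shows in the picture. A call takes as long as a camera call. They do not tell look-alikes from the thing itself.
- env.search_frame(picture, thing): "xyz" ([x, y, z] in m, in world coordinates, good to about 4 mm: the middle of the surface that is visible of it).
- env.trace(picture, thing): "mask" (384x512 bool, what is visible of it).
The state is a dict: "clock": time; "joint_positions": joint angles; "qvel": joint speeds; "joint_torque": joint torques, N m; "position": TCP position; "tool_rot": TCP orientation; "force": force on the tool from outside, world axes, zero at the start; "wrist_torque": the same for the moment, N m; "opening": opening from 0.0 (shut) to 1.0 (fully open).
Only numpy, scipy, OpenCV 4.12 (cv2) and the standard library are available. Lean on these libraries where they do the work, as an engineer would, in place of code of your own. Each camera call takes 0.05 s, during which the arm holds its last target. There are 200 camera calls.

## Working session

There is one attempt and no reset: what is moved stays moved. The work goes in short steps, each a Python script; the robot and the scene stay as the last script left them, time stands still between calls to the robot, and variables do not carry over. Pictures are saved under pics/ and viewed, about 8 in all and at most 12, crops included, and the job is handed in when it is done.

```bash
mkdir -p pics
cat > h.py <<'E'
import numpy as np, cv2
from scipy.spatial.transform import Rotation as R
from workcell import env
def camR(f): 
    o=np.array(f["orientation"],float)
    return R.from_euler('xyz',o,degrees=True).as_matrix() if o.size==3 else (o if o.size==9 else None)
def K(f): return np.array([[f["fx"],0,f["cx"]],[0,f["fy"],f["cy"]],[0,0,1.]])
def pix2z(f,uv,z):
    p=cv2.undistortPoints(np.array(uv,float).reshape(-1,1,2),K(f),np.array(f["D"],float)).reshape(-1,2)
    d=np.c_[p[:,0],-p[:,1],-np.ones(len(p))]@camR(f).T; c=np.array(f["position"])
    return c+d*((z-c[2])/d[:,2])[:,None]
def proj(f,P):
    q=(np.atleast_2d(P)-np.array(f["position"]))@camR(f); q=q*[1,-1,-1]
    return cv2.projectPoints(q,np.zeros(3),np.zeros(3),K(f),np.array(f["D"],float))[0].reshape(-1,2)
E
python3 - <<'E'
from h import *
np.set_printoptions(precision=4,suppress=True)
ims=[]
for n in ("scene","top"):
    f=env.grab_frame(n); print(n,f["position"],f["orientation"],f["fx"],f["D"])
    cv2.imwrite(f"pics/{n}0.png",f["image"])
    for t in ["short_tube_mid","short_seat","short_clip","short_rail","long_tube_mid","long_seat","slot_mid","strips","flap_edge","bottle","bowl","hammer"]:
        for d in env.search_frame(f,t)[:3]: print(t,round(d["score"],2),np.array(d["xyz"]),proj(f,d["xyz"])[0].round())
print(env.read_state())
E
```

```text
scene [1.0301 0.2493 0.928 ] [ 32.9626   0.8397 115.2788] 353.0376124981185 [-0.1001  0.      0.      0.      0.    ]
short_tube_mid 0.91 [0.7808 0.3231 0.0246] [326. 326.]
short_tube_mid 0.72 [0.5787 0.2971 0.1186] [349. 239.]
short_tube_mid 0.57 [0.4074 0.3554 0.0201] [377. 214.]
short_seat 0.62 [0.6278 0.3064 0.0155] [339. 272.]
short_clip 0.92 [0.6232 0.3067 0.0129] [339. 271.]
short_rail 0.94 [0.6268 0.3043 0.0131] [338. 272.]
short_rail 0.51 [ 0.6745 -0.0128  0.0115] [226. 242.]
short_rail 0.25 [0.5812 0.299  0.1222] [350. 240.]
long_tube_mid 0.96 [ 0.6281 -0.0185  0.1268] [229. 208.]
long_tube_mid 0.29 [0.6279 0.3049 0.014 ] [338. 272.]
long_seat 0.72 [ 0.6766 -0.0123  0.0147] [226. 242.]
long_seat 0.15 [0.5818 0.2974 0.1215] [349. 240.]
slot_mid 0.82 [ 0.5946 -0.2601  0.1107] [161. 172.]
strips 0.93 [ 0.599  -0.2629  0.1057] [160. 174.]
flap_edge 0.78 [ 0.5653 -0.2856  0.1082] [160. 163.]
flap_edge 0.59 [0.6288 0.3087 0.0145] [339. 273.]
bottle 0.7 [ 0.6279 -0.0157  0.1246] [230. 209.]
bottle 0.63 [0.7508 0.1775 0.0905] [279. 284.]
bowl 0.68 [ 0.7408 -0.1988  0.0202] [159. 23
[... 830 characters left out ...]
0.108 ] [383. 200.]
flap_edge 0.69 [0.6041 0.2951 0.0134] [153. 191.]
bottle 0.77 [0.7385 0.1705 0.0914] [195. 134.]
bowl 0.63 [ 0.7482 -0.1936  0.0219] [338. 136.]
hammer 0.86 [ 0.3947 -0.0056  0.0238] [267. 273.]
{'clock': 1.3, 'joint_positions': array([-53.1339,  22.0428,   0.4538,  -0.0004, -68.4098, -14.8164]), 'qvel': array([ 0.0255,  0.0195, -0.0224, -0.0154, -0.0424,  0.0223]), 'joint_torque': array([ -0.0003, -39.0471,  18.7614,   4.2241,   0.0154,  -0.    ]), 'position': array([ 0.2347, -0.5793,  0.2225]), 'tool_rot': array([-90.001 ,  -0.0006,  22.0495]), 'force': array([-0.0529,  0.4379, -0.4673]), 'wrist_torque': array([-0.0059,  0.0792, -0.056 ]), 'opening': 0.9960695576230348}
```

View pics/scene0.png

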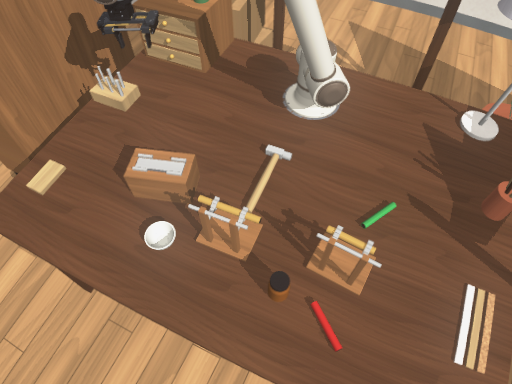

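View pics/top0.png

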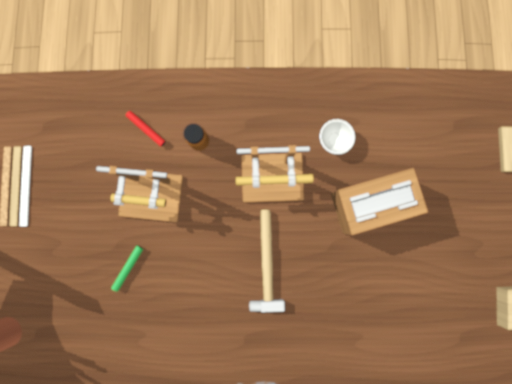

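The scene view shows the short tube in the right-hand stand (≈350,240), the long tube at (229,208), and the box at (162,170). In the top view the short tube runs (111,198)–(165,202), with the rail on its far (+x) side. The slot is at (383,201), and the green and red sticks are look-alikes. Next I measure these precisely.

Run:
```python
from h import *
np.set_printoptions(precision=4,suppress=True)
C={"scene":[(350,240),(162,168)],"top":[(140,195),(383,201)]}
rows=[]
for n in ("scene","top"):
    f=env.grab_frame(n); im=f["image"]; hsv=cv2.cvtColor(im,cv2.COLOR_BGR2HSV); row=[]
    u,v=C[n][0]
    m=cv2.inRange(hsv,(17,110,120),(32,255,255)); k=np.zeros_like(m); k[v-22:v+22,u-40:u+40]=255; m&=k
    ys,xs=np.nonzero(m); r=cv2.minAreaRect(np.c_[xs,ys].astype(np.float32)); print(n,"tube rect",r, len(xs))
    b=cv2.boxPoints(r); print("ends",pix2z(f,[(b[i]+b[j])/2 for i,j in (((0,1),(2,3)) if np.linalg.norm(b[0]-b[1])<np.linalg.norm(b[1]-b[2]) else ((1,2),(3,0)))],0.115+0.005))
    u,v=C[n][1]
    g=((hsv[...,1]<60)&(hsv[...,2]>110)).astype(np.uint8)*255; k[:]=0;k[v-35:v+35,u-45:u+45]=255; g&=k
    ys,xs=np.nonzero(g); r=cv2.minAreaRect(np.c_[xs,ys].astype(np.float32)); print(n,"slot rect",r); print(pix2z(f,cv2.boxPoints(r),0.114), pix2z(f,[r[0]],0.114))
    for u,v in C[n]:
        row.append(cv2.resize(im[v-37:v+38,u-50:u+50],(400,300),interpolation=cv2.INTER_CUBIC))
    rows.append(np.hstack(row))
    for t in ("short_tube_mid","flap"):
      for d in env.trace(f,t)[:3]:
        ys,xs=np.nonzero(d["mask"]); print(t,round(d["score"],2),cv2.minAreaRect(np.c_[xs,ys].astype(np.float32)))
cv2.imwrite("pics/m1.png",np.vstack(rows))
```

```text
scene tube rect ((350.7220764160156, 239.54408264160156), (52.80989074707031, 7.906499862670898), 25.974393844604492) 307
ends [[0.5719 0.2352 0.12  ]
 [0.5842 0.365  0.12  ]]
scene slot rect ((158.5640411376953, 163.94932556152344), (52.06778335571289, 17.23272705078125), 6.632514476776123)
[[ 0.6248 -0.3442  0.114 ]
 [ 0.5685 -0.3779  0.114 ]
 [ 0.5233 -0.22    0.114 ]
 [ 0.5798 -0.1924  0.114 ]] [[ 0.5743 -0.2822  0.114 ]]
short_tube_mid 0.64 ((378.230712890625, 214.84616088867188), (6.101701259613037, 38.274314880371094), 56.30992889404297)
short_tube_mid 0.58 ((325.72662353515625, 325.61248779296875), (54.58823776245117, 8.941176414489746), 61.927513122558594)
flap 0.91 ((158.9263458251953, 165.68124389648438), (47.9369010925293, 12.064836502075195), 6.170175075531006)
flap 0.57 ((350.2093505859375, 239.54498291015625), (54.52941131591797, 9.352941513061523), 28.07248878479004)
top tube rect ((143.18630981445312, 195.46986389160156), (66.36190795898438, 41.19397735595703), 2.12109637260437) 567
ends [[0.5886 0.3686 0.12  ]
 [0.583  0.2078 0.12  ]]
top slot rect ((383.4928283691406, 200.7066192626953), (26.30760383605957, 64.10161590576172), 73.53998565673828)
[[ 0.5825 -0.1991  0.114 ]
 [ 0.6256 -0.3472  0.114 ]
 [ 0.5656 -0.3634  0.114 ]
 [ 0.5232 -0.2158  0.114 ]] [[ 0.5741 -0.2808  0.114 ]]
short_tube_mid 0.85 ((144.90174865722656, 128.1780242919922), (48.254268646240234, 8.071784973144531), 41.423667907714844)
short_tube_mid 0.76 ((127.14703369140625, 268.0882263183594), (9.260923385620117, 50.42057800292969), 30.963754653930664)
short_tube_mid 0.7 ((138.00494384765625, 199.95050048828125), (56.31911087036133, 8.656824111938477), 5.710592269897461)
flap 0.61 ((382.19586181640625, 199.73184204101562), (19.7380313873291, 61.10023498535156), 73.0091781616211)
```

View pics/m1.png

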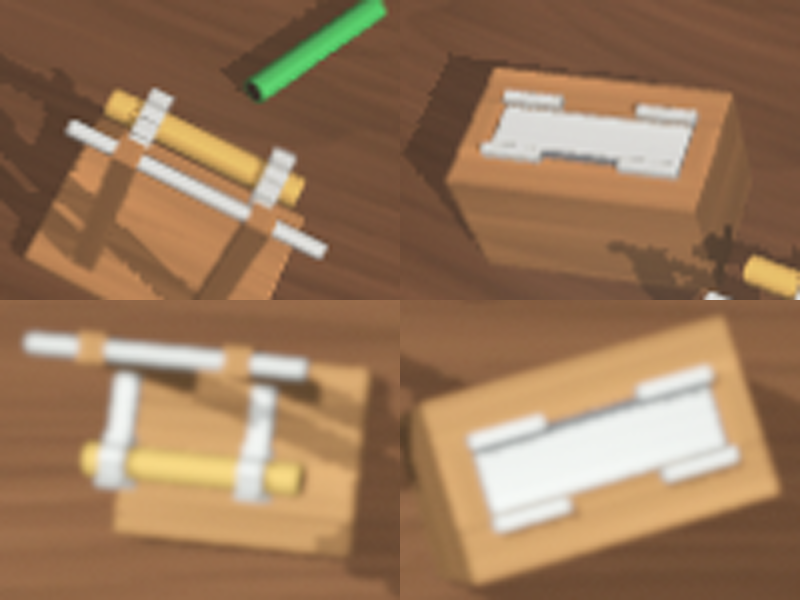

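The crops show the tube ends at about (110,198) and (166,203) in the top view. The clips are at about (118.5,198.5) and (152.5,201.8). Both views put the slot at (0.574, -0.2815) with a yaw of 16°.

```bash
python3 - <<'E'
from h import *
np.set_printoptions(precision=4,suppress=True)
P={"scene":[(327.5,228.75),(374.5,250.5),(337.5,233.2),(367.5,247.3)],"top":[(165.75,203),(110.2,198),(152.5,201.75),(118.5,198.5)]}
for n in P:
    f=env.grab_frame(n)
    p=pix2z(f,P[n],0.115); print(n,p[:,:2].tolist(),"mid",p[:2].mean(0),"len",np.linalg.norm(p[1]-p[0]),"clipmid",p[2:].mean(0),np.linalg.norm(p[3]-p[2]),"yaw",np.degrees(np.arctan2(-(p[1]-p[0])[0],(p[1]-p[0])[1])))
    u=[(90+25/4,158+45/4),(90+305/4,158+68/4)] if n=="top" else [(300+70/4,203+128/4),(300+325/4,203+250/4)]
    q=pix2z(f,u,0.173); print("rail",q,q.mean(0),np.linalg.norm(q[0]-q[1]))
def rot(yaw,lean,flip,quarter=False):
    # tool y = along fingers (down, leaning back +x), z = jaw dir
    a=np.radians(lean); y=np.array([np.sin(a),0,-np.cos(a)]); z=np.array([np.cos(a),0,np.sin(a)])*(-1 if flip else 1)
    if quarter: z=np.array([0,1.,0])*(-1 if flip else 1)
    M=np.c_[np.cross(y,z),y,z]; return (R.from_euler('z',yaw,degrees=True)*R.from_matrix(M)).as_euler('xyz',degrees=True)
for fl in (0,1):
  for l in (25,30,35):
    print(fl,l,env.inverse_kinematics([.58,.297,.11],rot(-4.5,l,fl)), env.inverse_kinematics([.48,.297,.2],rot(-4.5,l,fl)))
  for q in (0,1): print(fl,q,env.inverse_kinematics([.574,-.2815,.13],rot(16,0,fl,q)))
print(env.read_state()["clock"])
E
cat >> h.py <<'E'
def rot(yaw,lean,flip,quarter=False):
    a=np.radians(lean); y=np.array([np.sin(a),0,-np.cos(a)]); z=np.array([np.cos(a),0,np.sin(a)])*(-1 if flip else 1)
    if quarter: z=np.array([0,1.,0])*(-1 if flip else 1)
    M=np.c_[np.cross(y,z),y,z]; return (R.from_euler('z',yaw,degrees=True)*R.from_matrix(M)).as_euler('xyz',degrees=True)
E
```

```text
scene [[0.5706374561081172, 0.23706207612247526], [0.579742274923558, 0.365345168653573], [0.5721280144768459, 0.2647635955365619], [0.578520977700248, 0.3466631565723517]] mid [0.5752 0.3012 0.115 ] len 0.12860579129652053 clipmid [0.5753 0.3057 0.115 ] 0.08214869491739249 yaw -4.059727395311842
rail [[0.6293 0.2216 0.173 ]
 [0.6419 0.3812 0.173 ]] [0.6356 0.3014 0.173 ] 0.16008235474877236
top [[0.5683200574576404, 0.2340476024757511], [0.5799506403903816, 0.3698544209301883], [0.5712172288007251, 0.26607891739215056], [0.5787942841324192, 0.34930255375641966]] mid [0.5741 0.302  0.115 ] len 0.13630393390534196 clipmid [0.575  0.3077 0.115 ] 0.08356784918371209 yaw -4.894903649051208
rail [[0.6418 0.3815 0.173 ]
 [0.6282 0.2195 0.173 ]] [0.635  0.3005 0.173 ] 0.16258638307923245
0 25 [ 43.8091  21.9083 -37.6578  55.521  -22.5097  81.128 ] [ 56.8119   9.0553 -37.8943  38.2411 -36.7955  88.8677]
0 30 [ 37.855   20.9881 -43.557   83.4642 -19.8199  58.6509] [ 55.9911   8.1388 -43.7862  51.9812 -33.5278  76.3293]
0 35 [ 32.5981  20.8727 -45.9725 105.8965 -21.0835  41.2492] [ 53.6159   7.5781 -48.812   67.5626 -31.7978  63.1259]
0 0 [ -11.6492   27.6318   -4.5429   -0.      -57.8254 -152.3508]
0 1 [-11.6492  27.6318  -4.5429  -0.     -57.8254 -62.3508]
1 25 [ 43.8091  21.9083 -37.6578  55.521  -22.5097 -98.872 ] [ 56.8119   9.0553 -37.8943  38.2411 -36.7955 -91.1323]
1 30 [  37.855    20.9881  -43.557    83.4642  -19.8199 -121.3491] [  55.9911    8.1388  -43.7862   51.9812  -33.5278 -103.6707]
1 35 [  32.5981   20.8727  -45.9725  105.8965  -21.0835 -138.7508] [  53.6159    7.5781  -48.812    67.5626  -31.7978 -116.8741]
1 0 [-11.6492  27.6318  -4.5429   0.     -57.8254  27.6492]
1 1 [-11.6492  27.6318  -4.5429   0.     -57.8254 117.6492]
1.7
```

```bash
cat >> h.py <<'E'
YS=-4.5; TUBE=np.array([.5747,.3016,.115]); Y=R.from_euler('z',YS,degrees=True)
XB=Y.apply([1,0,0]); L=25; D=Y.apply([np.sin(np.radians(L)),0,-np.cos(np.radians(L))])
SLOT=np.array([.5742,-.2815,.110]); YB=16.
E
python3 - <<'E'
from h import *
np.set_printoptions(precision=4,suppress=True)
o=rot(YS,L,1)
s=env.read_state(); p=s["position"].copy(); p[2]=.36
env.move_straight(p,rate=.3)
env.gripper_to(.75)
env.goto(TUBE-.2*D,o)
print(env.read_state()["position"],env.read_state()["joint_positions"])
env.move_straight(TUBE-.05*D,rate=.2)
print(env.move_straight(TUBE+.013*D,rate=.06,force_limit=8))
s=env.read_state(); print(s["position"],TUBE+.013*D,s["force"],s["clock"])
f=env.grab_frame("scene"); g=env.grab_frame("top")
cv2.imwrite("pics/g1.png",np.hstack([cv2.resize(i,(400,300),interpolation=cv2.INTER_CUBIC) for i in (f["image"][190:290,285:418],g["image"][145:245,75:208])]))
E
```

```text
[0.4908 0.3078 0.2963] [ 58.2209   5.9509 -24.6655  28.8723 -51.1013 -79.5231]
False
[0.5803 0.3014 0.1036] [0.5802 0.3012 0.1032] [ 0.1385  1.6235 -0.3233] 8.3417
```

View pics/g1.png

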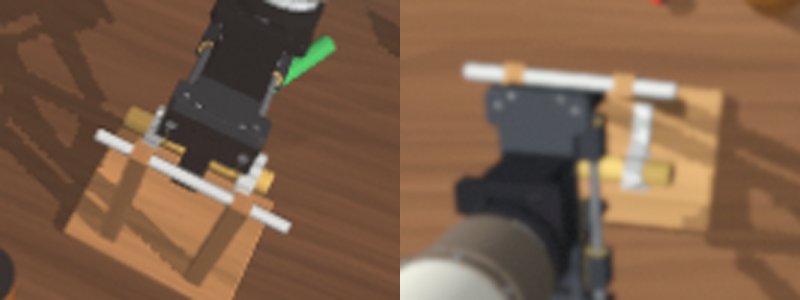

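The fingers straddle the tube between the clips, with clearance to the rail and clips and no contact force. I grip it and pull it forward.

Run:
```python
from h import *
np.set_printoptions(precision=4,suppress=True)
p0=TUBE+.013*D
env.gripper_to(0.0,60)
s=env.read_state(); print("opening mm",s["opening"]*87,s["force"],s["position"])
for d in (.008,.016,.03,.06):
    env.move_straight(p0-d*XB,rate=.05); s=env.read_state(); print(d,s["force"],s["opening"]*87,s["position"])
env.dwell(.1)
env.move_straight(p0-.06*XB+[0,0,.15],rate=.2)
s=env.read_state(); print(s["force"],s["opening"]*87,s["clock"],s["joint_positions"])
f=env.grab_frame("scene"); g=env.grab_frame("top")
cv2.imwrite("pics/g2.png",np.hstack([cv2.resize(i,(400,300),interpolation=cv2.INTER_CUBIC) for i in (f["image"][150:300,268:468],g["image"][130:280,50:250])]))
```

```text
opening mm 18.271227526174467 [ 1.6458 -0.8559  0.3634] [0.5804 0.3012 0.1035]
0.008 [ 8.5957 -0.0296 -2.0874] 18.472727524925823 [0.5737 0.3018 0.1042]
0.016 [-2.2015 -1.2976  1.5772] 18.311611969844137 [0.5637 0.3023 0.1031]
0.03 [-0.4467 -0.3245 -1.4242] 18.819850845727778 [0.5499 0.3035 0.1031]
0.06 [ 1.1987 -0.2363 -1.6168] 18.517542639146463 [0.5204 0.3061 0.1034]
[ 0.0951  0.6275 -2.2395] 18.69635219897759 12.2333 [ 54.6585   9.8988 -27.0975  31.3258 -44.217  -80.2356]
```

View pics/g2.png

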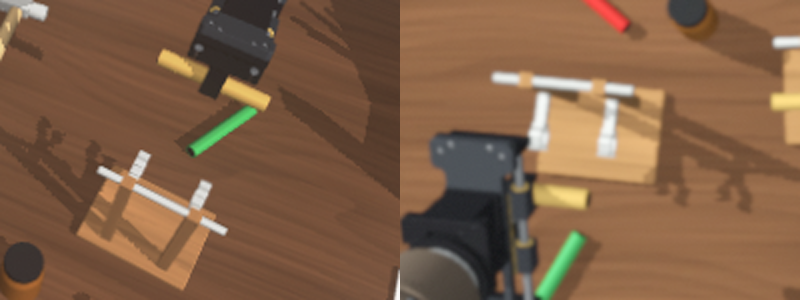

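The tube is held near its middle and level, and the clips are empty. I carry it to just above the slot.

Run:
```python
from h import *
np.set_printoptions(precision=4,suppress=True)
p=env.read_state()["position"].copy(); p[2]=.33
env.move_straight(p,rate=.25)
o=rot(YB,0,1); print(env.inverse_kinematics(SLOT+[0,0,.2],o))
env.goto(SLOT+[0,0,.2],o)
env.move_straight(SLOT+[0,0,.03],rate=.12)
s=env.read_state(); print(s["force"],s["opening"]*87,s["clock"],s["position"])
f=env.grab_frame("scene"); g=env.grab_frame("top")
cv2.imwrite("pics/g3.png",np.hstack([cv2.resize(i,(400,300),interpolation=cv2.INTER_CUBIC) for i in (f["image"][131:206,110:210],g["image"][164:239,333:433])]))
```

```text
[-11.6455  21.1089  11.4002   0.     -80.2913  27.6455]
[ 0.1716  0.3118 -1.4695] 18.671589790452597 16.475 [ 0.5747 -0.2817  0.1409]
```

View pics/g3.png

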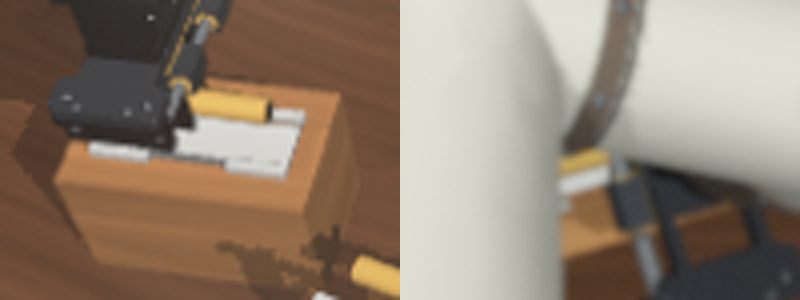

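Run:
```python
from h import *
np.set_printoptions(precision=4,suppress=True)
f=env.grab_frame("scene")
e=SLOT+R.from_euler('z',YB,degrees=True).apply([0,.065,.044]); print("expected end px",proj(f,e),"seen ~(177,158)", "seen->", pix2z(f,[(177,158)],.154),e)
print(env.move_straight(SLOT+[0,0,.0025],rate=.04,force_limit=6))
s=env.read_state(); print(s["force"],s["position"])
```

```text
expected end px [[177.2926 157.9302]] seen ~(177,158) seen-> [[ 0.5568 -0.2196  0.154 ]] [ 0.5563 -0.219   0.154 ]
False
[-0.444   0.1448 -1.5296] [ 0.5744 -0.2816  0.1127]
```

Run:
```python
from h import *
np.set_printoptions(precision=4,suppress=True)
env.gripper_to(.45,10); env.dwell(.3)
print(env.read_state()["force"])
env.move_straight(SLOT+[0,0,.06],rate=.08)
env.goto(SLOT+[0,0,.14],rot(YB,0,0,True))
env.gripper_to(0,20)
s=env.read_state(); print(s["force"],s["opening"],s["clock"],s["position"])
f=env.grab_frame("scene"); g=env.grab_frame("top")
cv2.imwrite("pics/g4.png",np.hstack([cv2.resize(i,(400,300),interpolation=cv2.INTER_CUBIC) for i in (f["image"][131:206,110:210],g["image"][164:239,333:433])]))
```

```text
[ 0.1372 -0.1853  0.0555]
[ 0.4661 -0.0575  0.7398] 0.001214730432079271 21.6333 [ 0.5742 -0.2815  0.25  ]
```

View pics/g4.png

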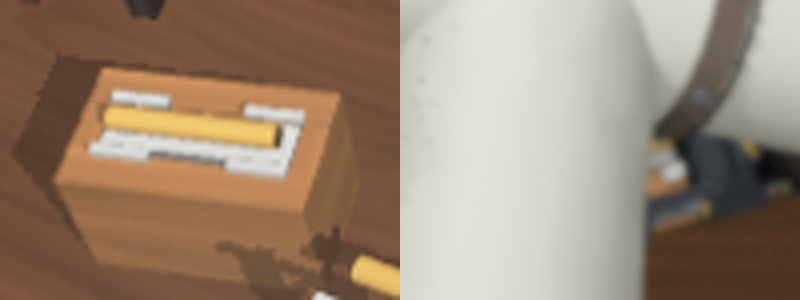

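The tube is lying on the flap along the slot. I locate its axis in the slot frame before pushing.

Run:
```python
from h import *
np.set_printoptions(precision=4,suppress=True)
f=env.grab_frame("scene"); im=f["image"]; hsv=cv2.cvtColor(im,cv2.COLOR_BGR2HSV)
m=cv2.inRange(hsv,(19,120,150),(32,255,255)); k=np.zeros_like(m); k[152:174,133:184]=255; m&=k
ys,xs=np.nonzero(m); print(cv2.minAreaRect(np.c_[xs,ys].astype(np.float32)))
q=pix2z(f,[(135.75,160.25),(179.5,164.5),(xs.mean(),ys.mean())],.122)
Yb=R.from_euler('z',YB,degrees=True)
print((q-SLOT)@Yb.as_matrix())
for x in (-.011,0,.011): print(x,proj(f,SLOT+Yb.apply([[x,-.065,.01],[x,.065,.01]])))
```

```text
((156.93887329101562, 161.95852661132812), (42.02806091308594, 5.4847941398620605), 7.594643592834473)
[[ 0.0022 -0.0696  0.012 ]
 [-0.0014  0.065   0.012 ]
 [-0.0006 -0.003   0.012 ]]
-0.011 [[138.8647 157.4117]
 [180.502  162.3438]]
0 [[137.6346 160.2755]
 [179.4826 165.2902]]
0.011 [[136.3925 163.1723]
 [178.4525 168.2713]]
```

Run:
```python
from h import *
np.set_printoptions(precision=4,suppress=True)
B=R.from_euler('z',YB,degrees=True); c=SLOT+B.apply([.003,0,0])
env.move_straight(c+[0,0,.03],rate=.12)
print(env.move_straight(c+[0,0,.012],rate=.03,force_limit=3), env.read_state()["position"])
z=env.read_state()["position"][2]-.110
for i in range(12):
    z-=.004
    hit=env.move_straight(c+[0,0,z],rate=.03,force_limit=25)
    s=env.read_state(); F=s["force"]; print(round(s["position"][2]-.11,4),B.inv().apply(F),hit)
    if hit or z<-.02 : break
print(s["clock"])
f=env.grab_frame("scene")
cv2.imwrite("pics/g5.png",cv2.resize(f["image"][131:206,110:210],(400,300),interpolation=cv2.INTER_CUBIC))
```

```text
True [ 0.5767 -0.2809  0.125 ]
0.0115 [-1.703  -0.403   5.9093] False
0.0077 [-2.4188  1.389   6.501 ] False
0.0039 [-3.4529 -0.2641  6.8614] False
-0.0 [-4.5699  0.2396  8.8475] False
-0.0044 [-6.5317  0.3484  8.2967] False
-0.009 [-4.445   0.5579  5.4892] False
-0.0129 [-7.3228  0.6533  8.9348] False
-0.0153 [-7.2526  1.2533 10.4058] False
-0.0192 [-6.4307 -1.0414 10.8358] False
25.9167
```

View pics/g5.png

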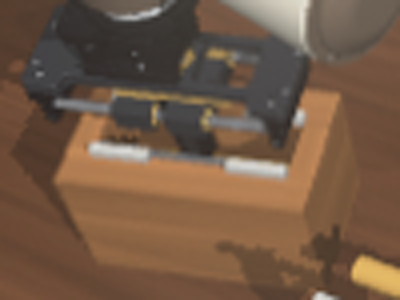

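Run:
```python
from h import *
np.set_printoptions(precision=4,suppress=True)
B=R.from_euler('z',YB,degrees=True); c=SLOT+B.apply([.003,0,0])
z=-.019
for i in range(5):
    z-=.004
    hit=env.move_straight(c+[0,0,z],rate=.03,force_limit=20)
    s=env.read_state(); F=s["force"]; print(round(s["position"][2]-.11,4),B.inv().apply(s["position"]-SLOT),B.inv().apply(F),hit)
    if hit: break
env.dwell(.2)
env.move_straight(c+[0,0,.03],rate=.1)
env.move_straight(c+[0,0,.2],rate=.25)
env.dwell(.3); s=env.read_state(); print(s["force"],s["clock"])
f=env.grab_frame("scene")
cv2.imwrite("pics/g6.png",cv2.resize(f["image"][131:206,110:210],(400,300),interpolation=cv2.INTER_CUBIC))
```

```text
-0.0214 [ 0.0022 -0.0007 -0.0214] [-7.0662 -0.2768  9.9234] False
-0.0262 [ 0.002  -0.0004 -0.0262] [-6.456  -0.2526  7.7673] False
-0.0307 [ 0.0018 -0.0003 -0.0307] [-5.7574 -1.4785  6.3701] False
-0.035 [ 0.0018 -0.0001 -0.035 ] [-4.9077 -1.8866  5.0191] False
-0.0395 [ 0.0016  0.0002 -0.0395] [-5.3715 -1.3896  2.8824] False
[ 0.1731 -0.4225  0.2598] 29.525
```

View pics/g6.png

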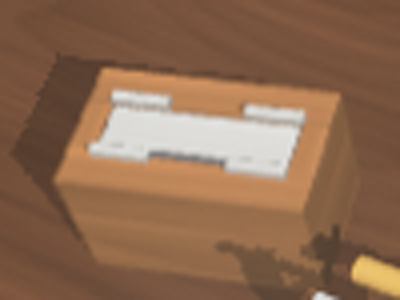

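The flap is shut and the tube has gone. I make one last check of the whole scene before handing in.

Run:
```python
from h import *
f=env.grab_frame("scene"); cv2.imwrite("pics/f.png",f["image"])
a=cv2.imread("pics/scene0.png")
d=cv2.absdiff(a,f["image"]).max(2)>50
n,_,st,_=cv2.connectedComponentsWithStats(cv2.morphologyEx(d.astype(np.uint8),cv2.MORPH_OPEN,np.ones((3,3))))
print([s.tolist() for s in st[1:]])
for t in ("long_tube_mid","bottle","bowl","hammer"):
    print(t,[(round(x["score"],2),np.round(x["xyz"],3).tolist()) for x in env.search_frame(f,t)[:2]])
```

```text
[[65, 0, 153, 68, 4530], [286, 0, 15, 34, 217], [294, 0, 72, 79, 2615], [332, 0, 15, 47, 580], [176, 14, 10, 5, 36], [200, 32, 15, 32, 175], [178, 36, 19, 15, 140], [299, 37, 4, 4, 15], [166, 38, 4, 4, 15], [131, 40, 4, 8, 30], [219, 41, 5, 12, 48], [165, 48, 3, 3, 9], [170, 49, 16, 9, 96], [134, 53, 3, 3, 9], [291, 54, 9, 17, 117], [53, 58, 92, 61, 2566], [307, 68, 9, 22, 128], [347, 74, 10, 11, 71], [320, 81, 7, 5, 27], [337, 81, 10, 10, 69], [158, 83, 14, 24, 141], [316, 91, 22, 16, 249], [289, 93, 26, 16, 172], [145, 100, 8, 3, 24], [327, 226, 8, 7, 47], [340, 232, 25, 16, 176], [370, 247, 6, 7, 32]]
long_tube_mid [(0.78, [0.628, -0.015, 0.126])]
bottle [(0.85, [0.751, 0.18, 0.094])]
bowl [(0.8, [0.741, -0.198, 0.017])]
hammer [(0.97, [0.4, -0.004, 0.026])]
```

View pics/f.png

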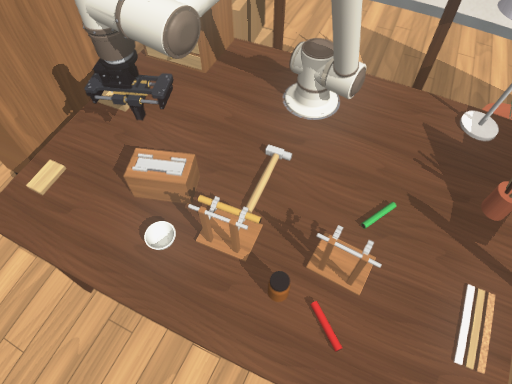

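The short tube's clips (≈350,245) are empty, the box flap is flush at (160,165), and everything else is unmoved.

```bash
python3 -c "
from workcell import env
env.close_job(); print(env.read_state()['clock'])"
```

```text
the job is handed in; nothing more can be done
the job is handed in; nothing more can be done
```

I took the shorter tube out of its clips and posted it through the flap into the offcut box, then handed the job in. The clock read about 30 s at the last check, against the 64 s limit.

- **How it was done:** I gripped the tube with the gripper leaning 25° and pulled it out forward. I laid it on the flap along the slot, then pushed it through with the fingers shut, going in 3 mm to the hinge side of the midline. The tips reached 39 mm below the top face, and the vertical push force stayed under about 11 N.
- **Last checks:** The final picture shows the flap flush and the short tube's clips empty, with no tube on top of the box or on the bench. The longer tube, bottle, bowl and hammer were found within a few millimetres of where they started, and the arm was clear of everything.
- **Not measured directly:** The tube can't be seen inside the box. I inferred that it is there, and that the flap opened past 0.6 rad, from the push depth, the force falling away and the tube having gone. In the first search, the networks scored the green and red look-alikes as the short tube, so I located it from the pictures instead.

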